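Load the disk eraser: push the tray home, swing its lever shut, press start

TASK

The right-hand bay of the disk eraser (the one next to the green button) still has its tray pulled out and its blue lever swung open. With the fingertips only, push that tray fully home with its lever still open, then swing its lever fully shut so that it locks the tray, and only then press the green start button on top all the way down and let go. Do not grip or hook the lever, leave the left-hand bay (already running) shut, do not shove the eraser about, and leave the spare disk, the dish of screws and the tweezers near it where they lie.

Things in the scene. Friction and masses are not known exactly. Their poses are not given: they have to be found in the camera images.
- eraser: The disk eraser: a grey box with a dark front and two bays, 190 (x) x 300 (y) x 54 (z) mm, about 7 kg, standing loose on rubber feet on the bench. Origin: centre of its underside; x points from front to back, y to the left seen from the front, z up. Front at x = -95 mm. Right bay centred at y = -26, left bay (shut, running, green lamp) at y = +90, control end y = -86 to -150 mm.
- tray_right (a joint): How far the right-hand tray is pulled out, m: 0 fully home (a hard stop), at most 0.09. It slides along the eraser's x axis with about 2.5 N of friction and stays where left; a disk is screwed down in it. It goes home only with its lever open more than about 1.0 rad (it starts so); otherwise the lever's steel toe strikes the eraser's front.
- tray_right_front (a point): The push point on the outer face of the tray's upright black front plate, 30 mm above the bench. Axes are the eraser's; the plate faces -x, is 12 to 46 mm above the bench and reaches 40 mm to -y (lever side) and 28 mm to +y of this point. When home it stands 2 mm proud of the eraser's front.
- lever_right (a joint): Angle of the blue lever of the right-hand tray, rad: 0 shut (lying across the tray's front), up to 1.35 open (standing out towards the eraser's front). It rides on the tray; about 0.03 N m of friction, stays where left. Shut with the tray home, a steel toe on it sits behind the eraser's front and locks the tray (about 2.5 mm of play).
- lever_right_hinge (a point): The lever's upright pin, 30 mm above the bench, 38 mm towards eraser -y from the bay's centre and 13 mm behind the tray's front plate. Axes turn with the lever: shut they are the eraser's; opening turns them counter-clockwise from above by the joint angle. In them the arm lies along +y, 12 to 75 mm; outer face at x = -23 mm, inner at -15 mm; 17 to 43 mm above the bench.
- lever_right_pad (a point): The ribbed push spot on the lever's outer face, 30 mm above the bench, at x = -23 mm, y = +55 mm in the axes of lever_right_hinge (same axes); pushing it along its +x swings the lever shut.
- start (a joint): Travel of the green start button, m: 0 up, 0.005 fully down; sprung, about 4 N fully down.
- start_top (a point): Centre of the button's flat top, 26 mm across, when up 72 mm above the bench; pressed straight down. Its black housing is 44 mm across and 12 mm high on the eraser's top.
- tray_left (a joint): How far the left-hand tray is pulled out, m: 0 home, as it stands.
- lever_left (a joint): Angle of the left-hand tray's blue lever, rad: 0 shut, as it stands.
- lever_right_back: The black inner face of the right-hand lever (the side that looks at the tray when shut), 48 x 20 mm; not to be gripped or hooked. Origin at the lever's pin at bench height, axes as the lever's.
- spare_disk: A bystander: loose silver disk drive, 70 x 100 x 11 mm, origin under its centre.
- tweezers: A bystander: light grey steel tweezers lying flat, 14 x 123 x 10 mm, origin under their middle.
- dish: A bystander: round steel dish with screws, 77 mm across, 15 mm high, origin under its centre.

How it is judged:
On the way, in this order (a step that is already met when the one before it is completed fails the run):
1. the right-hand tray is fully home, its lever still open (value of joint tray_right below 0.003 m and value of joint lever_right above 0.5 rad), for 0.2 s.
2. the right-hand lever is shut and the tray locked home (value of joint lever_right below 0.08 rad and value of joint tray_right below 0.0035 m), for 0.2 s.
3. the green start button is pressed down (value of joint start above 0.004 m), for 0.1 s.
At the end, for the whole second after the job is handed in: Right-hand tray home (within 3.5 mm), its lever shut (within 0.1 rad), the start button up again, the left-hand bay still shut, the eraser standing level and still (value of joint tray_right below 0.0035 m and value of joint each of lever_right, lever_left below 0.1 rad and value of joint start below 0.001 m and value of joint tray_left below 0.004 m and linear speed of eraser below 0.01 m/s and angle between eraser's own z axis and vertical below 0.03 rad); the robot touches nothing.
It fails at once if the start button is pressed before the tray is home and its lever shut (value of joint start above 0.002 m and (value of joint lever_right above 0.12 rad or value of joint tray_right above 0.0045 m)).
It fails at once if the lever is gripped or hooked: more than 6 N on its inner face from the fingers (contact force between the fingers and lever_right_back above 6 N).
It fails at once if the left-hand bay is opened (value of joint tray_left above 0.005 m or value of joint lever_left above 0.15 rad).
It fails at once if the eraser is shoved more than 20 mm, or lifted (distance of eraser from where it was at the start of the episode above 0.02 m or height (world z) of eraser above 0.012 m or angle between eraser's own z axis and vertical above 0.1 rad).
It fails at once if the spare disk, the dish of screws or the tweezers are moved more than 20 mm (distance of any of spare_disk, dish, tweezers from where it was at the start of the episode above 0.02 m).
It also fails if it takes over 51 s, if anything falls off the work surface, if the arm or the gripper's body presses on something with over 40 N, if the wrist force passes 120 N, or if a joint passes its speed limit or range.

ROBOT

A 7-joint arm with a two-finger parallel gripper is mounted at the origin on a cart in front of the work surface, level with it; the furniture and walls round the work are solid. World frame = base frame: x ahead of the robot, y to its left, z up, the work surface at z = 0. Lengths are in m, angles in rad, forces in N, time in s.
With the tool pointing down it reaches from about 0.425 to 0.925 m from the base axis. Payload 6.8 kg.
Tool frame: the origin (TCP) lies between the finger pads; the fingertips stand r.tip_extent ahead of it and the grasp point (between the pads) lies 5 mm behind it (r.tip_extent is the distance from the TCP to the fingertips, in m); y points along the fingers, x is the direction in which the jaws open and shut, and the axes are right-handed (so a half turn about y gives the same grasp; the last joint's range is limited). The gripper opens to 85 mm and grips with 20 to 120 N. Pads are 22 mm wide; open, the fingers measure 114 mm over their backs; the gripper's body (76 mm by 85 mm) begins 54 mm behind the grasp point. The pads swing forward as they close: fully open they stand 13 mm farther back than shut.
Start: joints at [1.179, 0.477, 0.022, 1.555, -0.011, 1.109, -0.083], TCP at [0.189, -0.648, 0.245] pointing down, gripper open.
Joint ranges: [-2.96, 2.96], [-0.34, 2.1], [-1.41, 1.46], [0.24, 2.44], [-1.37, 4.51], [0.17, 1.92], [-2.96, 2.96]. Speed limits (rad/s): [2.39, 2.39, 3.14, 3.14, 3.14, 3.14, 3.14].

INTERFACE

Orientations are given as a rotation vector (axis times angle).
In Python, from bench import r gives the robot as it stands.
- The arm moves only by the tool send_rows, never from a script. Its argument "plan" is a list of rows, each a list of 5 numbers: the shift along the tool's x, y, z in cm, then the turn about the tool's y in degrees, then the opening, from 0 (shut) to 1 (fully open). In form: [[dx, dy, dz, spin, grip], ...]. A call has 1 to 12 rows; each row shifts and turns the commanded pose from where the row before left it, along the tool's axes as they then stand; what a row does not reach is not made up. A row lasts 1/8 s, in which the tool goes at most 62.5 mm and 10.7 degrees, less where a joint would pass 70% of its speed; a pose out of reach is approached as far as the arm can. A call is refused whole if a number of a shift passes 6.25 or a number of a turn 10.7, either way. A call with a gripper value outside its range is refused whole. The fingers move at their own pace and stop on an object; "force" is the grip in N (left out, the last holds). Time passes only in rows, so rows that do not move let the fingers close. It gives the time, the measured TCP pose, the force and the opening at its end, in the units of the state.
- r.get_obs(): the state, without advancing time (a new reading comes with each control period).
- r.grab_frame(name): name is "scene" or "top"; returns a dict with "image" (480x640x3 uint8, red, green, blue), "camera_matrix" (3x3 intrinsics, pixels), "cam_to_world" (4x4, takes a point from camera to world coordinates). Camera axes: x right, y down, z forward; pixel columns grow to the right and rows downward; lengths in m; the calibration is good to about 2 mm. A picture is of the moment at which its call begins. There is no depth.
- r.hand_in(): hands the job in, once; it reports no verdict.
Trained networks look in the newest picture that a camera, given by its name, has taken for a name from the list of things; names that differ only in an ending like _2 or _b are one class to them, and where a whole thing is asked for, a point or a joint stands for the part that bears it (a point fixed in the world has none). Each returns a list of dicts, best first, with "p" (0 to 1); they miss things now and then, are a little off and sometimes report something else, mostly with a low value. They report only what shows in the picture. A call takes as long as a camera call.
- r.recognise(camera, target): "rect" ([left, top, right, bottom] in pixels, round what is visible of it).
The state is a dict: "clock": time; "joints": joint angles; "qvel": joint speeds; "tau": joint torques, N m; "tcp_pos": TCP position; "orientation": TCP orientation; "contact_force": force on the tool from outside, world axes, zero at the start; "moment": the same for the moment, N m; "grip_width": finger opening in m.
Only numpy, scipy, OpenCV 4.12 (cv2) and the standard library are available. Lean on these libraries where they do the work, as an engineer would, in place of code of your own. Each camera call takes 0.05 s, during which the arm holds its last target.

## Working session

There is one attempt and no reset: what is moved stays moved. The work goes in short steps, Python scripts to look and compute and a tool call to move; the robot and the scene stay as the last step left them, time stands still between calls to the robot, and variables do not carry over. Pictures are saved under pics/ and viewed, and the job is handed in when it is done.

Besides the shell and the picture viewer there is one more tool, called after ">>>" as a command line: name --pt "numbers of a row" for each row, then --argument value for the rest. send_rows: Moves the arm, as the interface text tells. Its arguments: {"type":"object","properties":{"plan":{"type":"array","items":{"type":"array","items":{"type":"number"}}},"force":{"type":"number"}},"required":["plan"]}

```bash
mkdir -p pics; ls; python3 - <<'E'
from bench import r
import cv2,numpy as np
o=r.get_obs();print(o,r.tip_extent)
for c in("scene","top"):
    f=r.grab_frame(c);cv2.imwrite(f"pics/{c}0.png",f["image"][:,:,::-1]);print(f["camera_matrix"],f["cam_to_world"])
    for t in["eraser","tray_right_front","lever_right_pad","start_top","spare_disk","tweezers","dish","lever_right_hinge"]:
        print(c,t,[(d["rect"],round(d["p"],2)) for d in r.recognise(c,t)][:3])
E
```

```text
pics
{'clock': 0.0, 'joints': array([ 1.17890941,  0.47781224,  0.02235711,  1.55645163, -0.01147812,
        1.10931371, -0.08311612]), 'qvel': array([-0.00034241,  0.00119754,  0.00014957, -0.00024636, -0.00150127,
        0.00028031,  0.0006786 ]), 'tau': array([-8.34118055e-05, -5.96450758e+01,  1.60782259e+00, -2.81188881e+01,
        1.24867281e-02,  9.47058492e-03, -5.46988034e-06]), 'tcp_pos': array([ 0.18880628, -0.64746144,  0.24431783]), 'orientation': array([-1.32917976,  0.99881379, -0.99618879]), 'contact_force': array([-0.37285854,  0.13069011, -0.10521598]), 'moment': array([ 0.01357298,  0.00503796, -0.0048294 ]), 'grip_width': 0.08535222840946524} 0.014
[[595.41355663   0.         309.31240208]
 [  0.         595.41355663 232.95725895]
 [  0.           0.           1.        ]] [[-0.48307524 -0.38366519  0.78704468 -0.28653369]
 [-0.8752664   0.23561199 -0.42236917  0.72510677]
 [-0.02338881 -0.89290986 -0.44962757  0.52711821]
 [ 0.          0.          0.          1.        ]]
scene eraser [([213.0, 190.7, 435.6, 305.2], 0.71)]
scene tray_right_front [([341.7, 232
[... 647 characters left out ...]
093e-01  3.32913953e-01]
 [-9.89882632e-01 -1.38672133e-01  3.00402124e-02  2.89037009e-01]
 [ 2.06485050e-05 -2.11857672e-01 -9.77300530e-01  9.32332054e-01]
 [ 0.00000000e+00  0.00000000e+00  0.00000000e+00  1.00000000e+00]]
top eraser [([254.8, 147.9, 429.6, 315.7], 0.89)]
top tray_right_front [([350.8, 247.4, 414.9, 312.7], 0.72)]
top lever_right_pad [([395.7, 267.8, 413.9, 313.8], 0.57)]
top start_top [([399.6, 205.7, 413.3, 214.5], 0.64)]
top spare_disk [([296.4, 304.4, 356.0, 359.9], 0.86)]
top tweezers [([436.9, 264.9, 462.5, 318.0], 0.48)]
top dish [([225.6, 223.4, 260.2, 262.6], 0.8)]
top lever_right_hinge [([350.9, 249.6, 414.7, 316.9], 0.72), ([395.3, 266.5, 414.3, 316.5], 0.71)]
```

View pics/scene0.png

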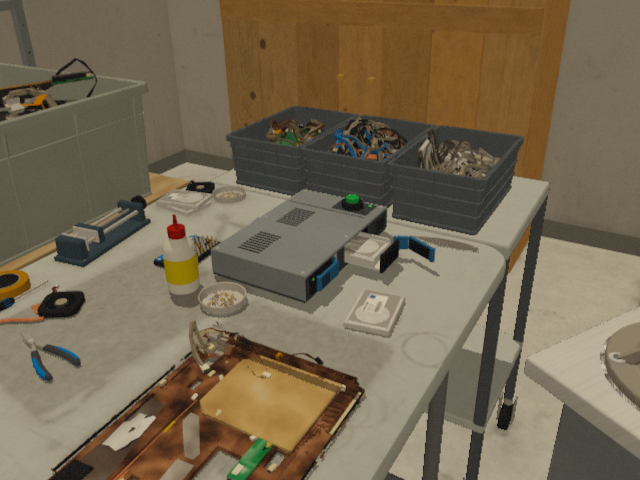

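View pics/top0.png

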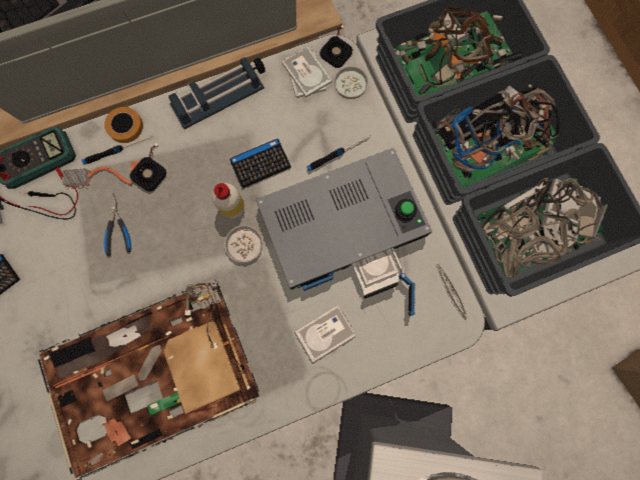

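```bash
python3 - <<'E'
import cv2
a=cv2.imread("pics/top0.png")[135:335,245:475];cv2.imwrite("pics/topz.png",cv2.resize(a,None,fx=3.4,fy=3,interpolation=2) if 0 else cv2.resize(a,None,fx=3,fy=3,interpolation=2))
a=cv2.imread("pics/scene0.png")[180:345,200:450];cv2.imwrite("pics/scenez.png",cv2.resize(a,None,fx=3,fy=3,interpolation=2))
E
```

```text
(no output)
```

View pics/topz.png

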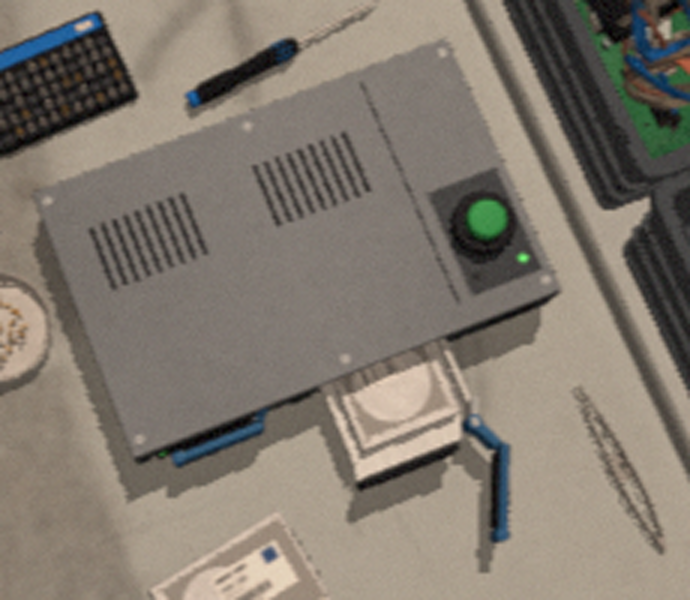

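View pics/scenez.png

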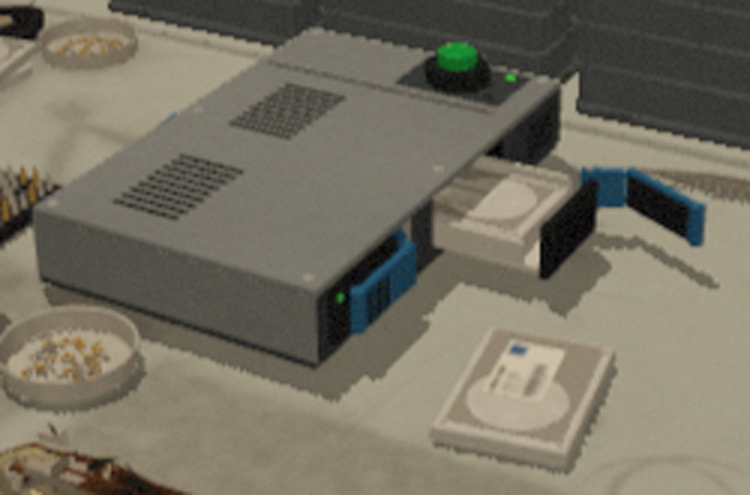

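```bash
cat > h.py <<'E'
import numpy as np
K={};T={}
from bench import r
def cam(c):
    f=r.grab_frame(c);return f["camera_matrix"],f["cam_to_world"],f["image"]
def proj(K,T,P):
    P=np.atleast_2d(P);q=(P-T[:3,3])@T[:3,:3];q=q@K.T;return q[:,:2]/q[:,2:]
def ray(K,T,uv,z):
    d=T[:3,:3]@np.linalg.solve(K,[uv[0],uv[1],1]);o=T[:3,3];return o+d*(z-o[2])/d[2]
E
cat > fit.py <<'E'
from h import *
from scipy.optimize import least_squares
from scipy.spatial.transform import Rotation as R
Kt,Tt,_=cam("top");Ks,Ts,_=cam("scene")
z=lambda L,o:np.array(L)/3+o
top=z([(38,190),(452,42),(557,290),(138,458),(487,219)],(245,135))
sc=z([(36,212),(313,28),(560,78),(316,290),(457,53)],(200,180))
by=-.118
B=np.array([(.095,.15,.054),(.095,-.15,.054),(-.095,-.15,.054),(-.095,.15,.054)])
def w(p,P):
    c,s=np.cos(p[2]),np.sin(p[2]);P=np.atleast_2d(P);return np.c_[p[0]+c*P[:,0]-s*P[:,1],p[1]+s*P[:,0]+c*P[:,1],P[:,2]]
def f(p,who="both"):
    P=w(p[:3],np.vstack([B,[p[3],p[4],.072]]))
    a=(proj(Kt,Tt,P)-top).ravel();b=(proj(Ks,Ts,P)-sc).ravel()
    return {"both":np.r_[a,b],"t":a,"s":b}[who]
for who in("both","t","s"):
    best=min((least_squares(f,[.5,.2,y,0,-.118],args=(who,),loss="soft_l1") for y in np.arange(-3,3,.7)),key=lambda s:s.cost)
    p=best.x;print(who,p,best.cost,np.round(f(p,who),1))
E
python3 fit.py
```

```text
both [ 0.56951887  0.2732132   0.51543177 -0.03485767 -0.11694433] 9.269384117789514 [-1.6  0.2 -1.1 -2.   2.5  0.  -1.3 -0.1 -0.3 -0.5 -0.8 -2.4  0.5 -0.8
  1.9  0.5  1.  -0.1  0.6  0.3]
t [ 0.56927847  0.27128158  0.51250307 -0.03444506 -0.11568285] 3.8957703950885034 [-0.6  0.2  0.1 -1.6  3.4  0.5 -0.6  0.   0.  -0. ]
s [ 0.56910646  0.27502841  0.52119416 -0.03441892 -0.11933448] 3.1528888380536513 [-1.6 -1.8 -0.7 -0.6  1.   0.6  0.8  0.3 -0.  -0. ]
```

```bash
cat > ov.py <<'E'
from h import *
import cv2,sys
def w(p,P):
    c,s=np.cos(p[2]),np.sin(p[2]);P=np.atleast_2d(P);return np.c_[p[0]+c*P[:,0]-s*P[:,1],p[1]+s*P[:,0]+c*P[:,1],P[:,2]]
def lev(d,a):
    h=np.array([-.084-d,-.064]);c,s=np.cos(a),np.sin(a);Rm=np.array([[c,-s],[s,c]])
    return [np.r_[h+Rm@q,z] for z in(.017,.043) for q in map(np.array,[(-.023,.012),(-.023,.075),(-.015,.075),(-.015,.012)])]
def draw(p,d,a,tag):
    for c,(x0,y0,x1,y1) in dict(top=(245,135,475,335),scene=(200,180,450,345)).items():
        K,T,im=cam(c);S=3
        im=cv2.resize(im[y0:y1,x0:x1,::-1],None,fx=S,fy=S,interpolation=2)
        def poly(P,col):
            q=((proj(K,T,w(p,np.array(P)))-(x0,y0)+.5)*S-.5);cv2.polylines(im,[np.round(q).astype(int)],True,col,1)
        poly([(x,y,.054) for x,y in((.095,.15),(.095,-.15),(-.095,-.15),(-.095,.15))],(0,0,255))
        t=np.linspace(0,6.28,40)
        poly(np.c_[-.035+.013*np.cos(t),-.117+.013*np.sin(t),0*t+.072],(255,0,255))
        poly([(-.097-d,y,z) for y,z in((-.066,.012),(.002,.012),(.002,.046),(-.066,.046))],(0,255,255))
        L=lev(d,a);poly(L[:4],(255,255,0));poly(L[4:],(0,255,0))
        cv2.imwrite(f"pics/{c}_{tag}.png",im)
if __name__=="__main__":
    a=list(map(float,sys.argv[1:6]));draw(a[:3],a[3],a[4],sys.argv[6])
E
python3 ov.py .5693 .2725 .515 .065 1.3 a
```

```text
(no output)
```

View pics/top_a.png

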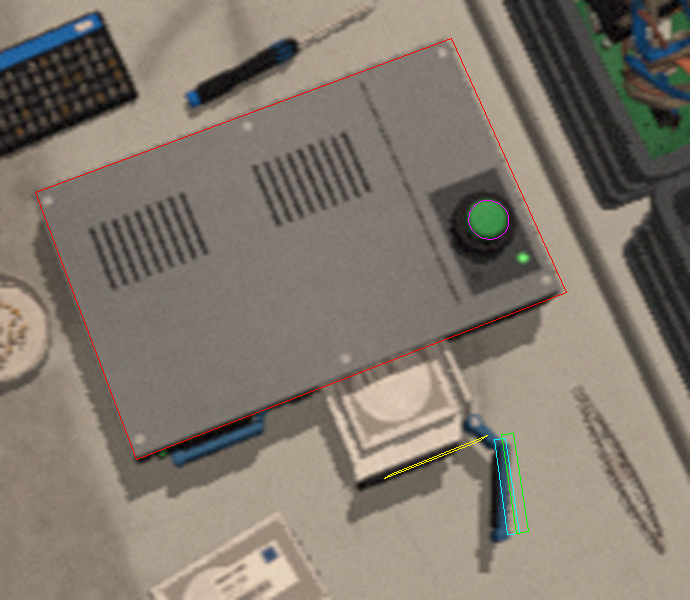

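View pics/scene_a.png

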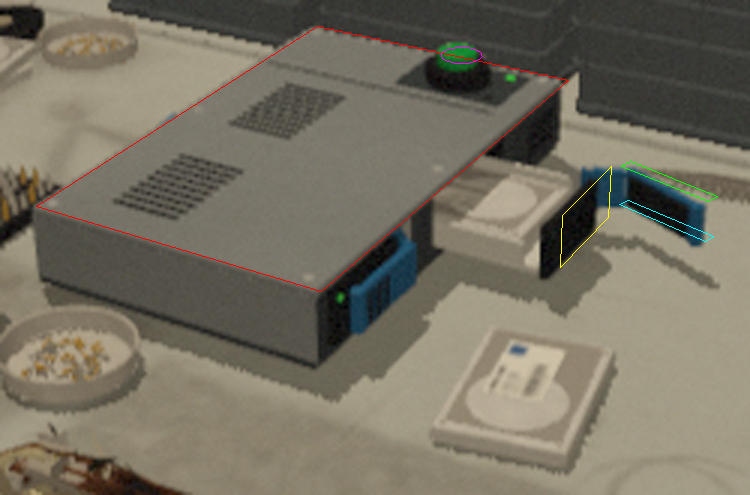

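```bash
python3 - <<'E'
import cv2
a=cv2.imread("pics/top0.png")[240:325,340:420];cv2.imwrite("pics/tz2.png",cv2.resize(a,None,fx=7,fy=7,interpolation=2))
a=cv2.imread("pics/scene0.png")[220:285,335:445];cv2.imwrite("pics/sz2.png",cv2.resize(a,None,fx=7,fy=7,interpolation=2))
E
```

```text
(no output)
```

View pics/tz2.png

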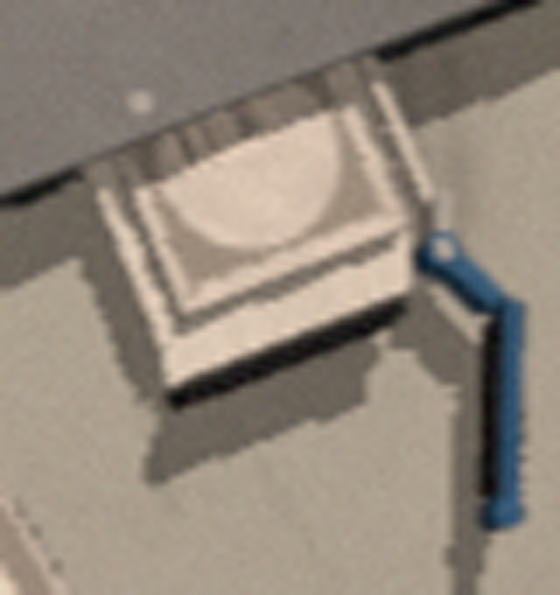

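View pics/sz2.png

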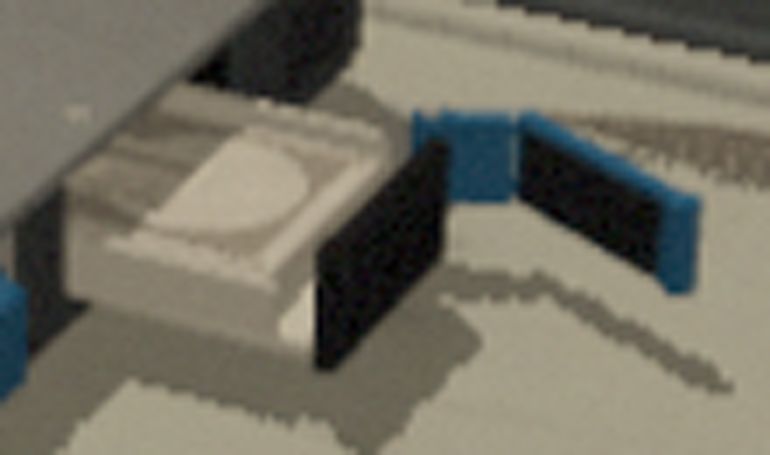

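```bash
cat > fit2.py <<'E'
from h import *
from ov import w,lev
from scipy.optimize import least_squares
Kt,Tt,_=cam("top");Ks,Ts,_=cam("scene")
t=lambda L:np.array(L)/7+(340,240)-.43; s=lambda L:np.array(L)/7+(335,220)-.43
top=t([(170,390),(405,300),(443,245),(522,305),(522,515)]); sc=s([(318,255),(447,140),(447,255),(318,370),(522,112),(695,198),(690,290)])
def f(q):
    x,y,th,a=q;p=(x,y,th) # plate point frame: origin at push point
    pl=lambda Y,Z:(0,Y,Z)
    h=np.array([.013,-.038-e]);c,sn=np.cos(a),np.sin(a);Rm=np.array([[c,-sn],[sn,c]])
    L=lambda X,Y,Z:np.r_[h+Rm@np.array([X,Y]),Z]
    A=proj(Kt,Tt,w(p,[pl(.028,.046),pl(-.040,.046),np.r_[h,.043],L(-.023,.012,.043),L(-.023,.075,.043)]))-top
    B=proj(Ks,Ts,w(p,[pl(.028,.046),pl(-.040,.046),pl(-.040,.012),pl(.028,.012),L(-.023,.012,.043),L(-.023,.075,.043),L(-.023,.075,.017)]))-sc
    return np.r_[A.ravel(),B.ravel()]
for e in(0,.003,.006,.009):
    b=least_squares(f,[.45,.23,.51,1.2],loss="soft_l1");print(e,b.x,b.cost)
    print(np.round(f(b.x).reshape(-1,2),1).tolist())
    for er in((.5693,.2725,.515),):
        D=b.x[:2]-er[:2];c,sn=np.cos(er[2]),np.sin(er[2]);print("in eraser",D@[c,sn],D@[-sn,c])
E
python3 fit2.py
```

```text
0 [0.43537308 0.18628789 0.46994266 1.38273527] 22.967959661594055
[[1.8, -1.5], [1.4, -0.0], [-7.7, 2.0], [-6.2, -2.1], [-0.2, 0.5], [0.4, -1.2], [0.4, -0.7], [-0.4, -0.1], [-0.2, 0.0], [-4.1, 1.2], [1.1, 0.2], [0.8, 0.4]]
in eraser -0.1590180905842993 -0.009066096181841569
0.003 [0.43534804 0.18634093 0.47170402 1.34216151] 18.910102394726565
[[1.8, -1.5], [1.4, -0.1], [-6.3, 1.5], [-4.9, -2.2], [-0.2, 0.6], [0.4, -1.2], [0.4, -0.7], [-0.5, -0.1], [-0.2, 0.0], [-3.2, 0.8], [1.2, 0.3], [0.8, 0.4]]
in eraser -0.15901376036503398 -0.009007605375515808
0.006 [0.43523723 0.18643879 0.47281753 1.302793  ] 14.964981985063277
[[1.8, -1.4], [1.3, -0.0], [-4.9, 1.0], [-3.7, -2.2], [-0.3, 0.7], [0.4, -1.1], [0.3, -0.7], [-0.5, -0.1], [-0.2, 0.1], [-2.3, 0.4], [1.3, 0.3], [0.9, 0.5]]
in eraser -0.15906200067706827 -0.0088678596296666
0.009 [0.43501679 0.18662465 0.4737544  1.26503689] 11.248500944211479
[[1.7, -1.3], [1.2, 0.0], [-3.6, 0.6], [-2.6, -2.1], [-0.3, 0.8], [0.4, -1.0], [0.3, -0.6], [-0.5, -0.0], [-0.2, 0.2], [-1.4, 0.0], [1.3, 0.4], [0.9, 0.6]]
in eraser -0.1591623059391059 -0.008597527919598426
```

```bash
sed -i 's/for e in(.*/for e in(.012,.014,.016,.018,.02):/' fit2.py; python3 fit2.py | grep -v '\[\['
```

```text
0.012 [0.43464924 0.18698066 0.47633281 1.22927594] 7.996177861797516
in eraser -0.15930683365065834 -0.008106669788472838
0.014 [0.43431051 0.18734315 0.47986015 1.20647939] 6.296680840318163
in eraser -0.1594230903558912 -0.007624362542856926
0.016 [0.43391278 0.18778522 0.48445896 1.18411192] 5.165628002872767
in eraser -0.15955149460952558 -0.007043737425075821
0.018 [0.43346614 0.18829554 0.48969357 1.16218432] 4.799151713011129
in eraser -0.15968885273281652 -0.006379622105613977
0.02 [0.43300317 0.18883793 0.49494982 1.14120091] 5.384708859257806
in eraser -0.1598246217293794 -0.005679552284568132
```

```bash
cat >> h.py <<'E'
E0=(.5693,.2725,.510)
def toe(P,E=E0):
    D=np.array(P)[:2]-E[:2];c,s=np.cos(E[2]),np.sin(E[2]);return np.array([D@[c,s],D@[-s,c]])
def tow(P,E=E0):
    c,s=np.cos(E[2]),np.sin(E[2]);return np.array([E[0]+c*P[0]-s*P[1],E[1]+s*P[0]+c*P[1]])
from scipy.spatial.transform import Rotation as R
def state():
    o=r.get_obs();M=R.from_rotvec(o["orientation"]).as_matrix()
    return o,M
def rel(target):  # world target -> tool shift cm
    o,M=state();return np.round(M.T@(np.array(target)-o["tcp_pos"])*100,2)
E
python3 - <<'E'
from h import *
o,M=state();print(M.round(3))
K,T,_=cam("top")
for n,uv,z in(("disk",(326,332),.01),("dish",(243,245),.01),("tweezA",(438,265),.005),("tweezB",(465,318),.005)):
    P=ray(K,T,uv,z);print(n,P.round(3),toe(P).round(3))
for n,e in(("pre",(-.2,-.008)),("home",(-.108,-.008)),("lev0",(-.139,-.106)),("btn",(-.0345,-.117))):print(n,tow(e).round(3),np.linalg.norm(tow(e)))
E
```

```text
[[ 0.28  0.    0.96]
 [-0.96 -0.    0.28]
 [ 0.   -1.    0.  ]]
disk [0.341 0.276 0.01 ] [-0.197  0.115]
dish [0.489 0.468 0.01 ] [0.026 0.21 ]
tweezA [0.506 0.069 0.005] [-0.155 -0.146]
tweezB [0.407 0.007 0.005] [-0.271 -0.153]
pre [0.399 0.168] 0.4325639648210935
home [0.479 0.213] 0.524093336429452
lev0 [0.5   0.112] 0.5121611629801947
btn [0.596 0.154] 0.6157586488354568
```

>>> send_rows --pt "0 0 0 -10.7 0.5" --pt "0 0 0 -2.2 0" --pt "-2.17 0 5.17 0 0" --pt "-2.17 0 5.17 0 0" --pt "-2.17 0 5.17 0 0" --pt "-2.17 0 5.17 0 0" --pt "-2.17 0 5.17 0 0" --pt "-2.17 0 5.17 0 0" --pt "-2.17 0 5.17 0 0" --pt "-2.17 0 5.17 0 0" --pt "-2.17 0 5.17 0 0" --pt "0 0 0 0 0"

```text
clock: 2.85
tcp_pos: [0.5034, -0.2455, 0.2457]
orientation: [-1.407, 0.821, -0.822]
contact_force: [-0.7, 0.0, 0.2]
grip_width: 0.0002
```

>>> send_rows --pt "-5.13 0 1.58 0 0" --pt "-5.13 0 1.58 0 0" --pt "-5.13 0 1.58 0 0" --pt "-5.13 0 1.58 0 0" --pt "-5.13 0 1.58 0 0" --pt "-5.13 0 1.58 0 0" --pt "-5.13 0 1.58 0 0" --pt "-5.13 0 1.58 0 0" --pt "0 0 0 0 0"

```text
clock: 3.98
tcp_pos: [0.4098, 0.1725, 0.2458]
orientation: [-1.407, 0.823, -0.823]
contact_force: [-0.6, -1.3, 0.3]
grip_width: -0.0001
```

```bash
python3 - <<'E'
from h import *
import cv2
o,M=state();print(o["clock"],o["tcp_pos"],toe(o["tcp_pos"]),M.round(3),o["contact_force"],o["grip_width"])
print("rel pre",rel([*tow((-.195,-.008)),.245]))
for c in("scene","top"):
    K,T,im=cam(c);cv2.imwrite(f"pics/{c}1.png",im[:,:,::-1])
    print(proj(K,T,[o["tcp_pos"],o["tcp_pos"]-[0,0,.014]]))
E
```

```text
3.975 [0.4098133  0.17245567 0.24580689] [-0.18803051 -0.00945536] [[ 0.491  0.001  0.871]
 [-0.871  0.002  0.491]
 [-0.001 -1.     0.001]] [-0.58358816 -1.27512093  0.34114956] -6.742210800904201e-05
rel pre [-0.15  0.08 -0.7 ]
[[410.24059695 137.09080817]
 [409.75894231 145.89199774]]
[[403.92363238 294.24525331]
 [402.25587407 295.05017729]]
```

View pics/scene1.png

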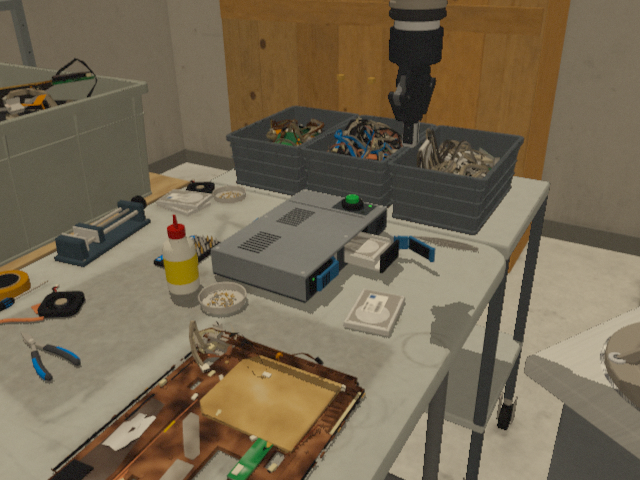

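View pics/top1.png

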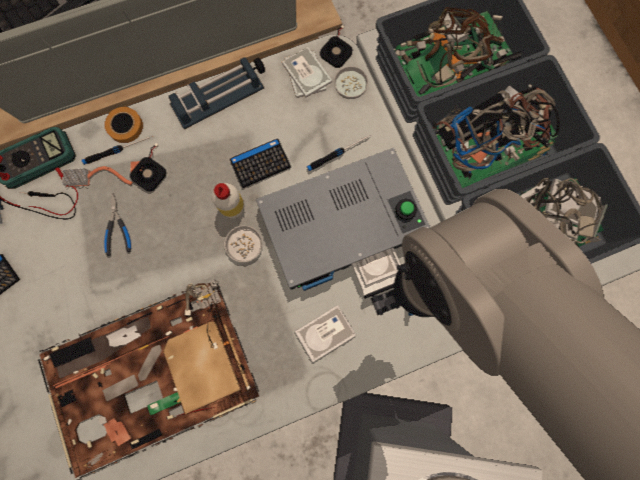

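>>> send_rows --pt "0 0 -0.8 0 0" --pt "0 5 0 0 0" --pt "0 5 0 0 0" --pt "0 5 0 0 0" --pt "0 3 0 0 0" --pt "0 0 0 0 0"

```text
clock: 4.82
tcp_pos: [0.4022, 0.163, 0.0638]
orientation: [-1.412, 0.831, -0.827]
contact_force: [-0.4, 0.2, -0.3]
grip_width: 0.0004
```

```bash
python3 - <<'E'
from h import *
import cv2
o,M=state();print(o["tcp_pos"],toe(o["tcp_pos"]),o["contact_force"])
K,T,im=cam("scene");cv2.imwrite("pics/scene2.png",cv2.resize(im[150:330,280:520,::-1],None,fx=3,fy=3))
E
```

```text
[0.40216919 0.16303868 0.06376474] [-0.19929902 -0.01394231] [-0.36721403  0.17765114 -0.30857238]
```

View pics/scene2.png

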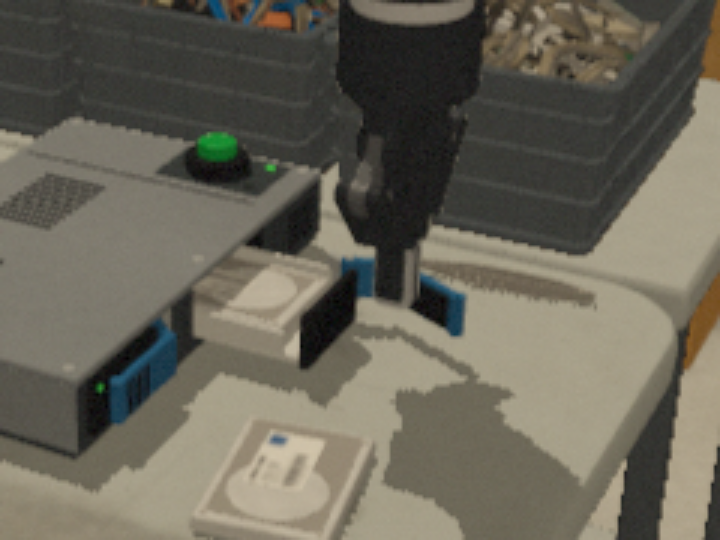

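>>> send_rows --pt "-0.8 0 0.3 0 0" --pt "0 2 0 0 0" --pt "0 1 0 0 0" --pt "0 0 0 0 0"

```text
clock: 5.38
tcp_pos: [0.4024, 0.1739, 0.0355]
orientation: [-1.408, 0.827, -0.827]
contact_force: [-0.7, -0.1, -0.5]
grip_width: 0.0
```

```bash
cat > st.py <<'E'
from h import *
o,M=state();e=toe(o["tcp_pos"]);f=M.T@o["contact_force"];print("t",o["clock"],"eraser xy",e.round(4),"z",o["tcp_pos"][2].round(4),"Ftool",f.round(1),"yaw",np.arctan2(M[1,2],M[0,2]).round(3),"tilt",M[2].round(3))
E
python3 st.py
```

```text
t 5.375 eraser xy [-0.1938 -0.0045] z 0.0355 Ftool [-0.2  0.5 -0.6] yaw 0.509 tilt [ 0. -1. -0.]
```

>>> send_rows --pt "0 0 1 0 0" --pt "0 0 1 0 0" --pt "0 0 0.8 0 0" --pt "0 0 0.8 0 0" --pt "0 0 0.8 0 0" --pt "0 0 0.8 0 0" --pt "0 0 0 0 0"

```text
clock: 6.25
tcp_pos: [0.4489, 0.1998, 0.0354]
orientation: [-1.406, 0.826, -0.827]
contact_force: [0.4, 0.2, 0.1]
grip_width: -0.0003
```

```bash
python3 st.py; python3 - <<'E'
from h import *
import cv2
K,T,im=cam("scene");cv2.imwrite("pics/scene3.png",cv2.resize(im[150:330,280:520,::-1],None,fx=3,fy=3))
E
```

```text
t 6.25 eraser xy [-0.1406 -0.0047] z 0.0354 Ftool [ 0.1 -0.1  0.4] yaw 0.509 tilt [-0.    -1.     0.002]
```

View pics/scene3.png

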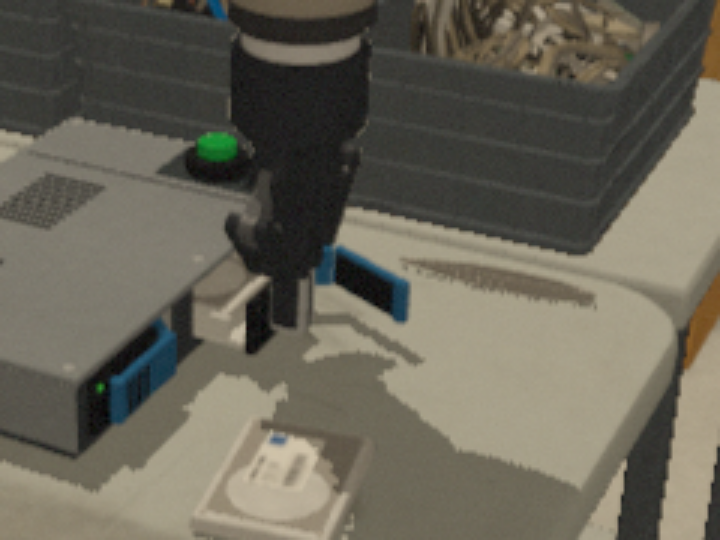

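>>> send_rows --pt "0 0 0.8 0 0" --pt "0 0 0.8 0 0" --pt "0 0 0.6 0 0" --pt "0 0 0.3 0 0" --pt "0 0 0 0 0"

```text
clock: 6.92
tcp_pos: [0.4701, 0.2116, 0.0353]
orientation: [-1.407, 0.826, -0.827]
contact_force: [-1.1, 0.0, -0.0]
grip_width: -0.0
```

>>> send_rows --pt "0 0 0.2 0 0" --pt "0 0 0 0 0"

```text
clock: 7.18
tcp_pos: [0.4714, 0.2123, 0.0354]
orientation: [-1.408, 0.827, -0.827]
contact_force: [-2.2, 0.4, -0.2]
grip_width: -0.0001
```

>>> send_rows --pt "0 0 0.2 0 0" --pt "0 0 0 0 0"

```text
clock: 7.42
tcp_pos: [0.4732, 0.2133, 0.0353]
orientation: [-1.408, 0.827, -0.827]
contact_force: [-1.6, 0.5, 0.1]
grip_width: -0.0
```

```bash
python3 st.py
```

```text
t 7.425 eraser xy [-0.1127 -0.0047] z 0.0353 Ftool [-1.2 -0.1 -1.1] yaw 0.509 tilt [-0. -1.  0.]
```

>>> send_rows --pt "0 0 0.2 0 0" --pt "0 0 0.1 0 0"

```text
clock: 7.68
tcp_pos: [0.4758, 0.2148, 0.0353]
orientation: [-1.408, 0.827, -0.827]
contact_force: [-3.0, -1.2, 1.5]
grip_width: 0.0002
```

>>> send_rows --pt "0 0 0.1 0 0" --pt "0 0 0 0 0"

```text
clock: 7.92
tcp_pos: [0.4767, 0.2154, 0.0353]
orientation: [-1.408, 0.827, -0.827]
contact_force: [-1.8, 0.2, 0.4]
grip_width: -0.0001
```

>>> send_rows --pt "0 0 0.1 0 0" --pt "0 0 0 0 0"

```text
clock: 8.18
tcp_pos: [0.4776, 0.2158, 0.0353]
orientation: [-1.408, 0.827, -0.827]
contact_force: [-2.3, -1.0, 1.1]
grip_width: -0.0
```

```bash
python3 st.py; python3 - <<'E'
from h import *
import cv2
K,T,im=cam("scene");cv2.imwrite("pics/scene4.png",cv2.resize(im[150:330,280:520,::-1],None,fx=3,fy=3))
E
```

```text
t 8.175 eraser xy [-0.1078 -0.0047] z 0.0353 Ftool [-0.3 -1.1 -2.5] yaw 0.509 tilt [-0. -1.  0.]
```

View pics/scene4.png

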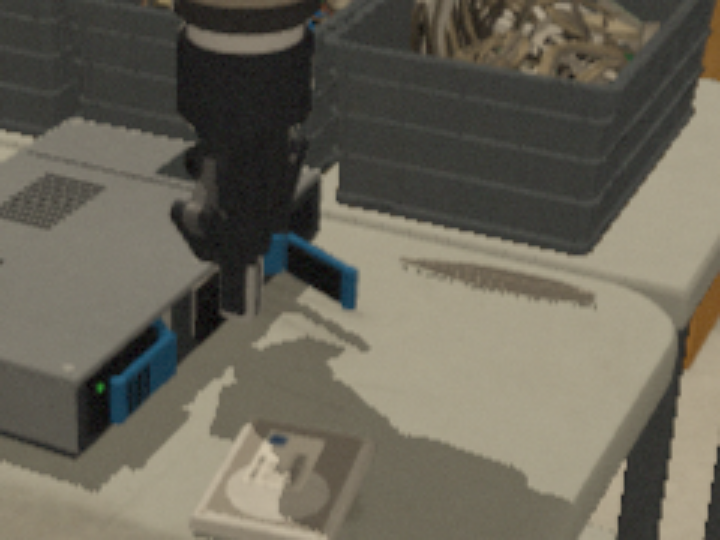

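>>> send_rows --pt "0 0 0.1 0 0" --pt "0 0 0.1 0 0"

```text
clock: 8.48
tcp_pos: [0.4792, 0.2167, 0.0353]
orientation: [-1.408, 0.827, -0.827]
contact_force: [-2.9, -0.4, 1.6]
grip_width: -0.0004
```

>>> send_rows --pt "0 0 0.1 0 0" --pt "0 0 0 0 0"

```text
clock: 8.72
tcp_pos: [0.4796, 0.2169, 0.0352]
orientation: [-1.409, 0.827, -0.826]
contact_force: [-4.3, -1.4, 3.3]
grip_width: 0.0002
```

>>> send_rows --pt "0 0 0.1 0 0" --pt "0 0 0 0 0"

```text
clock: 8.98
tcp_pos: [0.4796, 0.2169, 0.035]
orientation: [-1.411, 0.828, -0.826]
contact_force: [-6.5, -2.0, 5.7]
grip_width: 0.0002
```

```bash
python3 st.py
```

```text
t 8.975 eraser xy [-0.1054 -0.0048] z 0.035 Ftool [-1.4 -5.7 -6.7] yaw 0.509 tilt [ 0.    -1.    -0.003]
```

>>> send_rows --pt "0 0 0.15 0 0" --pt "0 0 0 0 0" --pt "0 0 0 0 0"

```text
clock: 9.35
tcp_pos: [0.4797, 0.2169, 0.0347]
orientation: [-1.413, 0.829, -0.825]
contact_force: [-10.3, -4.4, 7.3]
grip_width: -0.0
```

```bash
python3 st.py
```

```text
t 9.35 eraser xy [-0.1054 -0.0048] z 0.0347 Ftool [ -1.2  -7.2 -11.2] yaw 0.509 tilt [ 0.001 -1.    -0.006]
```

>>> send_rows --pt "0 0 -1 0 0" --pt "0 0 -2 0 0" --pt "0 -5 0 0 0" --pt "0 -5 0 0 0" --pt "0 -5 -5 0 0" --pt "0 0 0 0 0"

```text
clock: 10.1
tcp_pos: [0.4182, 0.1819, 0.1827]
orientation: [-1.403, 0.822, -0.832]
contact_force: [2.0, 0.4, 0.0]
grip_width: -0.0001
```

```bash
python3 st.py; python3 ov.py .571 .2735 .510 0.0 1.16 b
```

```text
t 10.1 eraser xy [-0.1761 -0.0053] z 0.1827 Ftool [ 0.6 -0.   1.9] yaw 0.508 tilt [ 0.003 -1.     0.007]
```

View pics/top_b.png

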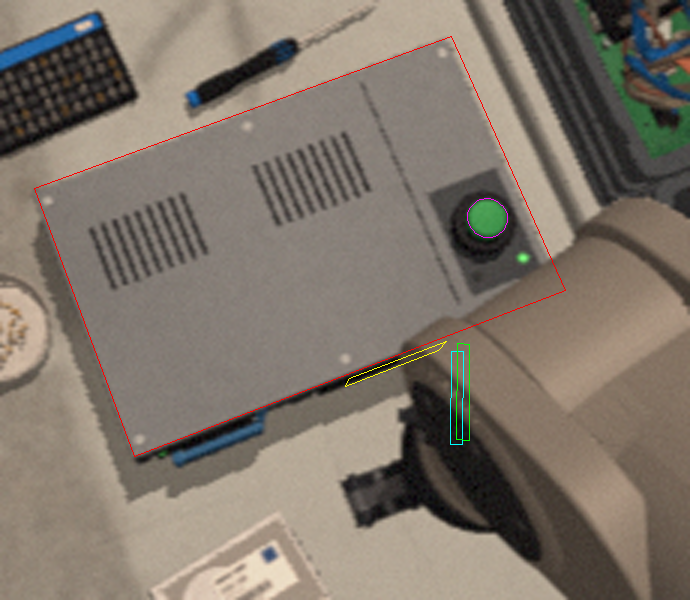

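View pics/scene_b.png

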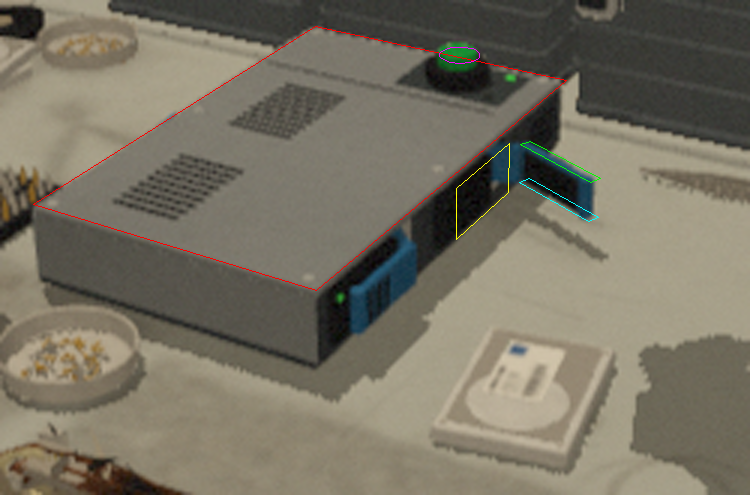

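```bash
sed -i 's/^E0=.*/E0=(.571,.2735,.510)/' h.py; python3 - <<'E'
from h import *
print("over",rel([*tow((-.145,-.093)),.183]))
h=np.array([-.084,-.064]);prev=np.array([-.145,-.093])
for a in np.r_[np.linspace(1.16,0,10)]:
    g=abs(np.cos(a))*.011+abs(np.sin(a))*.0145
    c,s=np.cos(a),np.sin(a);q=h+np.array([[c,-s],[s,c]])@[-.023-g,.052]
    d=q-prev;prev=q;print(round(a,2),q.round(4),"dx,dz cm",(-d[1]*100).round(2),(d[0]*100).round(2))
E
```

```text
over [ 8.76 -0.27  3.28]
1.16 [-0.1479 -0.0805] dx,dz cm -1.25 -0.29
1.03 [-0.1497 -0.0725] dx,dz cm -0.8 -0.18
0.9 [-0.1503 -0.0641] dx,dz cm -0.84 -0.06
0.77 [-0.1497 -0.0554] dx,dz cm -0.87 0.07
0.64 [-0.1476 -0.0468] dx,dz cm -0.87 0.2
0.52 [-0.1442 -0.0383] dx,dz cm -0.84 0.34
0.39 [-0.1394 -0.0304] dx,dz cm -0.79 0.48
0.26 [-0.1334 -0.0232] dx,dz cm -0.72 0.61
0.13 [-0.1262 -0.017 ] dx,dz cm -0.62 0.72
0.0 [-0.118 -0.012] dx,dz cm -0.5 0.82
```

>>> send_rows --pt "4.4 0 1.6 0 0" --pt "4.4 0 1.7 0 0" --pt "0 0 0 0 0" --pt "0 4 0 0 0" --pt "0 4 0 0 0" --pt "0 2 0 0 0" --pt "0 0 0 0 0"

```text
clock: 11.08
tcp_pos: [0.4874, 0.122, 0.0771]
orientation: [-1.411, 0.829, -0.823]
contact_force: [1.5, -0.4, 0.6]
grip_width: 0.0002
```

```bash
python3 st.py; python3 - <<'E'
from h import *
import cv2
K,T,im=cam("scene");cv2.imwrite("pics/scene5.png",cv2.resize(im[150:330,280:520,::-1],None,fx=3,fy=3))
E
```

```text
t 11.075 eraser xy [-0.1469 -0.0915] z 0.0771 Ftool [ 1.  -0.6  1.1] yaw 0.51 tilt [-0.002 -1.    -0.004]
```

View pics/scene5.png

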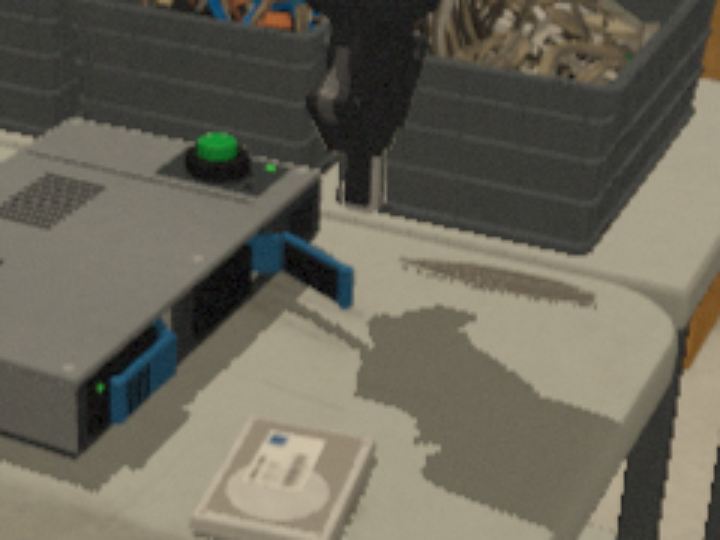

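>>> send_rows --pt "0.2 0 0 0 0" --pt "0 2.2 0 0 0" --pt "0 2 0 0 0" --pt "0 0 0 0 0"

```text
clock: 11.62
tcp_pos: [0.4899, 0.1195, 0.0374]
orientation: [-1.409, 0.827, -0.826]
contact_force: [0.3, 0.4, 0.4]
grip_width: -0.0001
```

```bash
python3 st.py
```

```text
t 11.625 eraser xy [-0.1459 -0.0948] z 0.0374 Ftool [-0.2 -0.4  0.5] yaw 0.509 tilt [-0.    -1.    -0.001]
```

>>> send_rows --pt "-0.7 0.2 -0.1 0 0" --pt "-0.7 0 -0.1 0 0" --pt "-0.8 0 -0.2 0 0" --pt "-0.85 0 -0.05 0 0" --pt "-0.85 0 0.1 0 0" --pt "0 0 0 0 0"

```text
clock: 12.38
tcp_pos: [0.4677, 0.1531, 0.0356]
orientation: [-1.408, 0.826, -0.825]
contact_force: [0.3, -0.7, -0.0]
grip_width: -0.0
```

```bash
python3 st.py; python3 - <<'E'
from h import *
import cv2
K,T,im=cam("scene");cv2.imwrite("pics/scene6.png",cv2.resize(im[150:330,280:520,::-1],None,fx=3,fy=3))
E
```

```text
t 12.375 eraser xy [-0.1489 -0.0547] z 0.0356 Ftool [ 0.7  0.  -0.1] yaw 0.511 tilt [-0. -1.  0.]
```

View pics/scene6.png

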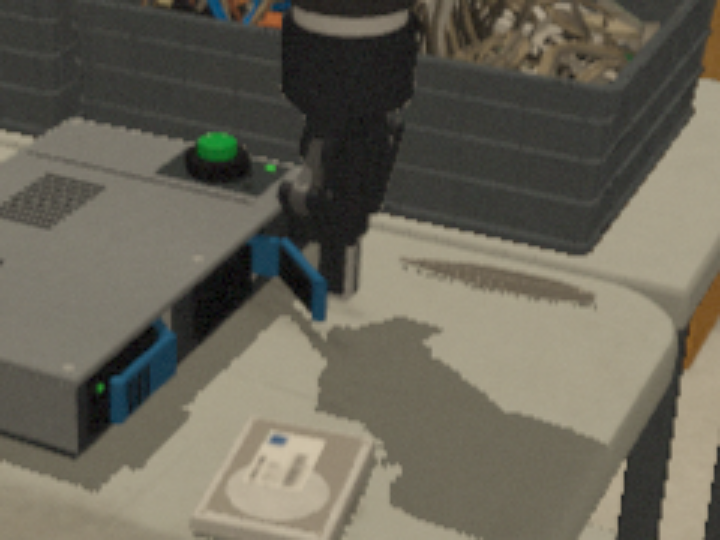

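Lever at (290,265 in crop) is swinging, pushed from its outer side. Continuing.

>>> send_rows --pt "-0.85 0 0.15 0 0" --pt "-0.85 0 0.35 0 0" --pt "-0.8 0 0.5 0 0" --pt "-0.7 0 0.6 0 0" --pt "-0.6 0 0.7 0 0" --pt "0 0 0 0 0"

```text
clock: 13.18
tcp_pos: [0.47, 0.1977, 0.0356]
orientation: [-1.407, 0.826, -0.826]
contact_force: [-0.4, -0.4, -0.2]
grip_width: 0.0002
```

```bash
python3 st.py; python3 - <<'E'
from h import *
import cv2
K,T,im=cam("scene");cv2.imwrite("pics/scene7.png",cv2.resize(im[150:330,280:520,::-1],None,fx=3,fy=3))
E
```

```text
t 13.175 eraser xy [-0.1251 -0.0169] z 0.0356 Ftool [ 0.2  0.2 -0.5] yaw 0.51 tilt [-0.001 -1.     0.001]
```

View pics/scene7.png

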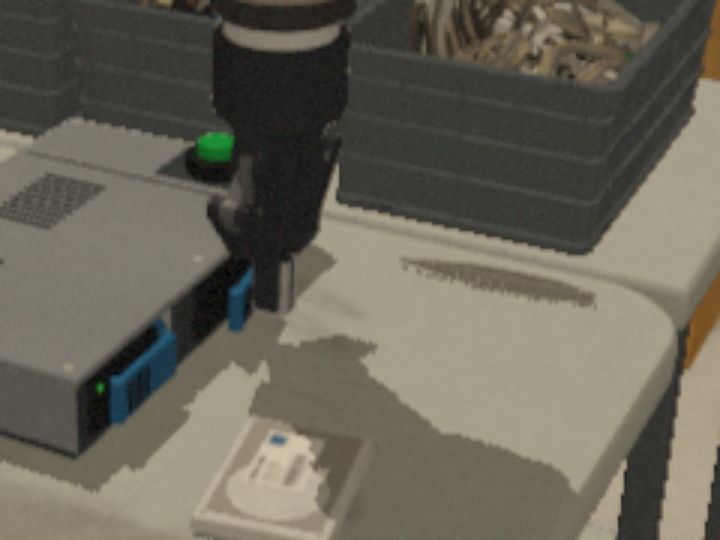

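>>> send_rows --pt "-0.3 0 0.3 0 0" --pt "-0.2 0 0.3 0 0" --pt "0 0 0.1 0 0" --pt "0 0 0 0 0"

```text
clock: 13.72
tcp_pos: [0.4734, 0.2043, 0.0355]
orientation: [-1.408, 0.827, -0.827]
contact_force: [0.0, -0.8, -0.7]
grip_width: 0.0002
```

>>> send_rows --pt "0 0 0.15 0 0" --pt "0 0 0 0 0"

```text
clock: 13.98
tcp_pos: [0.4747, 0.205, 0.0355]
orientation: [-1.408, 0.827, -0.827]
contact_force: [0.4, -0.0, 0.4]
grip_width: -0.0
```

>>> send_rows --pt "0 0 0.15 0 0" --pt "0 0 0 0 0"

```text
clock: 14.22
tcp_pos: [0.475, 0.2052, 0.0353]
orientation: [-1.41, 0.828, -0.826]
contact_force: [-4.1, -1.1, 3.9]
grip_width: 0.0002
```

```bash
python3 st.py
```

```text
t 14.225 eraser xy [-0.1172 -0.0127] z 0.0353 Ftool [-1.  -3.9 -4.1] yaw 0.509 tilt [ 0.    -1.    -0.002]
```

>>> send_rows --pt "0 0 0.15 0 0" --pt "0 0 0 0 0" --pt "0 0 0.1 0 0" --pt "0 0 0 0 0" --pt "0 0 0 0 0"

```text
clock: 14.85
tcp_pos: [0.4752, 0.2053, 0.0349]
orientation: [-1.414, 0.829, -0.825]
contact_force: [-9.0, -4.4, 6.5]
grip_width: 0.0003
```

```bash
python3 st.py
```

```text
t 14.85 eraser xy [-0.1169 -0.0127] z 0.0349 Ftool [ -0.5  -6.5 -10. ] yaw 0.509 tilt [ 0.001 -1.    -0.006]
```

Firm stop. Retract and look.

>>> send_rows --pt "0 0 -1 0 0" --pt "0 0 -2 0 0" --pt "0 -4 0 0 0" --pt "0 -5 0 0 0" --pt "0 -3 0 0 0" --pt "0 0 0 0 0"

```text
clock: 15.6
tcp_pos: [0.4542, 0.1931, 0.1581]
orientation: [-1.402, 0.823, -0.83]
contact_force: [-0.1, -0.1, -1.3]
grip_width: -0.0
```

```bash
python3 st.py; python3 ov.py .571 .2735 .510 0.0 0 c; python3 -c "
from h import *
print(rel([*tow((-.0345,-.117)),.155]))"
```

```text
t 15.6 eraser xy [-0.1412 -0.0131] z 0.1581 Ftool [ 0.   1.3 -0.2] yaw 0.508 tilt [ 0.001 -1.     0.007]
[10.37  0.06 10.9 ]
```

View pics/scene_c.png

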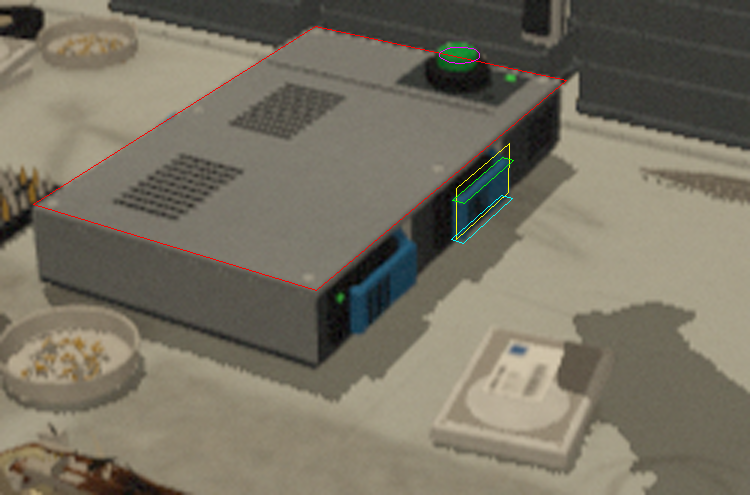

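View pics/top_c.png

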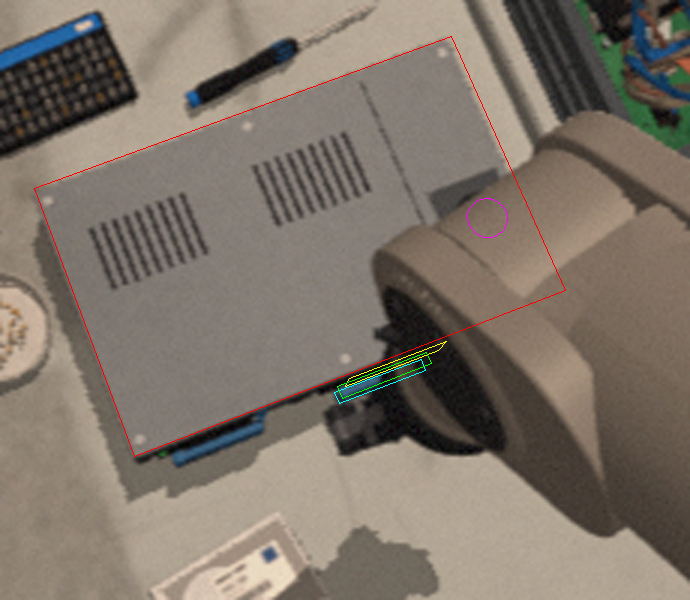

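```bash
python3 -c "
from h import *
K,T,_=cam('top')
for uv in((455,205),(418,100),(490,290)):
  for z in(.0,.08,.12): P=ray(K,T,uv,z);print(uv,z,P.round(3),toe(P).round(3))"
```

```text
(455, 205) 0.0 [0.639 0.044 0.   ] [-0.053 -0.234]
(455, 205) 0.08 [0.613 0.065 0.08 ] [-0.066 -0.203]
(455, 205) 0.12 [0.599 0.075 0.12 ] [-0.072 -0.187]
(418, 100) 0.0 [0.868 0.144 0.   ] [ 0.196 -0.258]
(418, 100) 0.08 [0.822 0.156 0.08 ] [ 0.162 -0.225]
(418, 100) 0.12 [0.799 0.163 0.12 ] [ 0.145 -0.208]
(490, 290) 0.0 [ 0.471 -0.041  0.   ] [-0.241 -0.225]
(490, 290) 0.08 [ 0.459 -0.012  0.08 ] [-0.238 -0.195]
(490, 290) 0.12 [0.453 0.002 0.12 ] [-0.236 -0.18 ]
```

>>> send_rows --pt "5.2 0 0 0 0" --pt "5.2 0 0 0 0" --pt "0 0 5.4 0 0" --pt "0 0 5.5 0 0" --pt "0 0 0 0 0"

```text
clock: 16.38
tcp_pos: [0.5999, 0.1569, 0.1536]
orientation: [-1.407, 0.827, -0.824]
contact_force: [-1.2, -0.7, -0.3]
grip_width: -0.0002
```

```bash
python3 st.py; python3 - <<'E'
from h import *
import cv2
print(rel([*tow((-.0345,-.117)),.092]))
K,T,im=cam("scene");cv2.imwrite("pics/scene8.png",cv2.resize(im[90:290,260:500,::-1],None,fx=3,fy=3))
E
```

```text
t 16.375 eraser xy [-0.0317 -0.1158] z 0.1536 Ftool [ 0.   0.3 -1.4] yaw 0.51 tilt [-0.002 -1.     0.001]
[ 0.13  6.16 -0.28]
```

View pics/scene8.png

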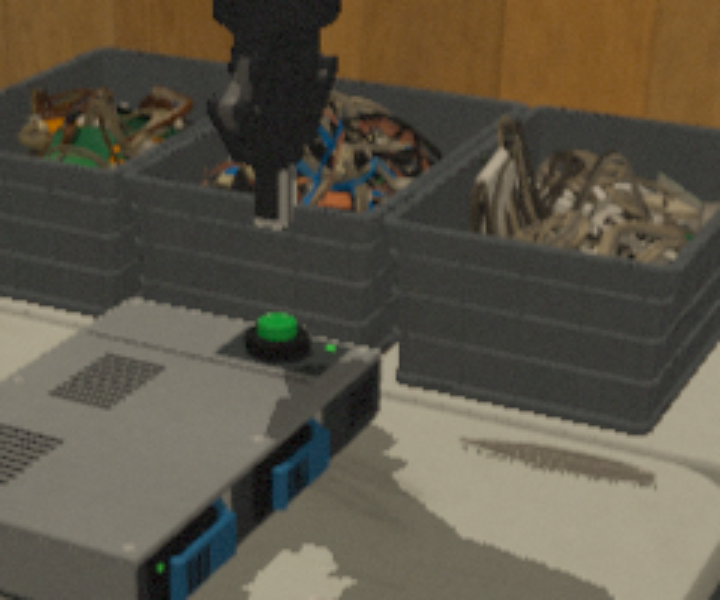

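>>> send_rows --pt "0.1 3 -0.3 0 0" --pt "0 2.5 0 0 0" --pt "0 0.6 0 0 0" --pt "0 0 0 0 0"

```text
clock: 16.92
tcp_pos: [0.595, 0.1519, 0.0943]
orientation: [-1.409, 0.827, -0.826]
contact_force: [-0.6, -0.7, -0.6]
grip_width: -0.0001
```

```bash
python3 st.py; python3 - <<'E'
from h import *
import cv2
K,T,im=cam("scene");cv2.imwrite("pics/scene9.png",cv2.resize(im[130:270,280:440,::-1],None,fx=4,fy=4))
E
```

```text
t 16.925 eraser xy [-0.0384 -0.1178] z 0.0943 Ftool [ 0.3  0.6 -0.8] yaw 0.509 tilt [-0.    -1.    -0.001]
```

View pics/scene9.png

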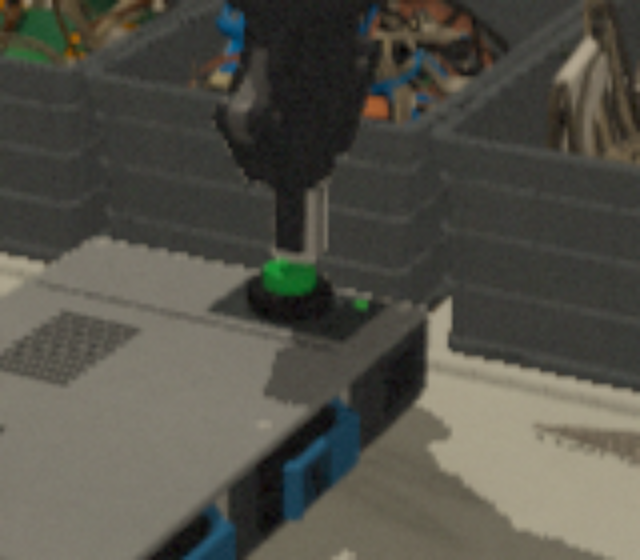

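>>> send_rows --pt "0 0 0.4 0 0" --pt "0 0.6 0 0 0" --pt "0 0.4 0 0 0" --pt "0 0 0 0 0"

```text
clock: 17.48
tcp_pos: [0.5998, 0.1545, 0.0848]
orientation: [-1.407, 0.826, -0.827]
contact_force: [1.0, 0.5, 3.6]
grip_width: -0.0003
```

>>> send_rows --pt "0 0.3 0 0 0" --pt "0 0 0 0 0"

```text
clock: 17.73
tcp_pos: [0.5999, 0.1545, 0.0838]
orientation: [-1.407, 0.825, -0.828]
contact_force: [-3.5, -1.3, 19.1]
grip_width: -0.0003
```

```bash
python3 st.py
```

```text
t 17.725 eraser xy [-0.0329 -0.1179] z 0.0838 Ftool [ -0.6 -19.1  -3.6] yaw 0.509 tilt [ 0.001 -1.     0.002]
```

>>> send_rows --pt "0 0.1 0 0 0" --pt "0 0 0 0 0"

```text
clock: 17.98
tcp_pos: [0.5999, 0.1546, 0.0836]
orientation: [-1.407, 0.825, -0.828]
contact_force: [-4.7, -1.6, 24.9]
grip_width: -0.0002
```

```bash
python3 st.py; python3 - <<'E'
from h import *
import cv2
K,T,im=cam("scene");cv2.imwrite("pics/scene10.png",cv2.resize(im[160:240,310:410,::-1],None,fx=7,fy=7,interpolation=2))
E
```

```text
t 17.975 eraser xy [-0.0328 -0.1179] z 0.0836 Ftool [ -0.8 -24.9  -4.9] yaw 0.509 tilt [ 0.001 -1.     0.002]
```

View pics/scene10.png

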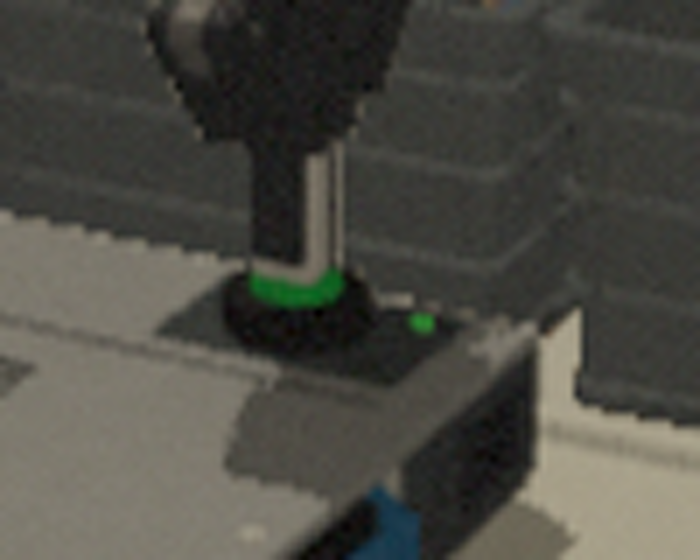

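>>> send_rows --pt "0 0.1 0 0 0" --pt "0 0 0 0 0" --pt "0 0 0 0 0"

```text
clock: 18.4
tcp_pos: [0.6, 0.1546, 0.0835]
orientation: [-1.407, 0.825, -0.829]
contact_force: [-7.8, -3.4, 30.9]
grip_width: 0.0003
```

```bash
python3 st.py
```

```text
t 18.4 eraser xy [-0.0328 -0.118 ] z 0.0835 Ftool [ -0.8 -30.9  -8.4] yaw 0.509 tilt [ 0.002 -1.     0.002]
```

>>> send_rows --pt "0 -1 0 0 0" --pt "0 -3 0 0 0" --pt "0 -5 0 0 0" --pt "0 -5 0 0 0" --pt "0 -2 -5 0 0" --pt "0 0 -6 0 0" --pt "0 0 -6 0 0" --pt "0 0 0 0 0" --pt "0 0 0 0 0"

```text
clock: 19.52
tcp_pos: [0.4509, 0.0713, 0.2397]
orientation: [-1.408, 0.827, -0.827]
contact_force: [0.9, 0.1, 0.6]
grip_width: 0.0001
```

```bash
python3 st.py; python3 ov.py .571 .2735 .510 0.0 0 d
```

```text
t 19.525 eraser xy [-0.2035 -0.1178] z 0.2397 Ftool [ 0.3 -0.6  0.9] yaw 0.509 tilt [ 0. -1.  0.]
```

View pics/scene_d.png

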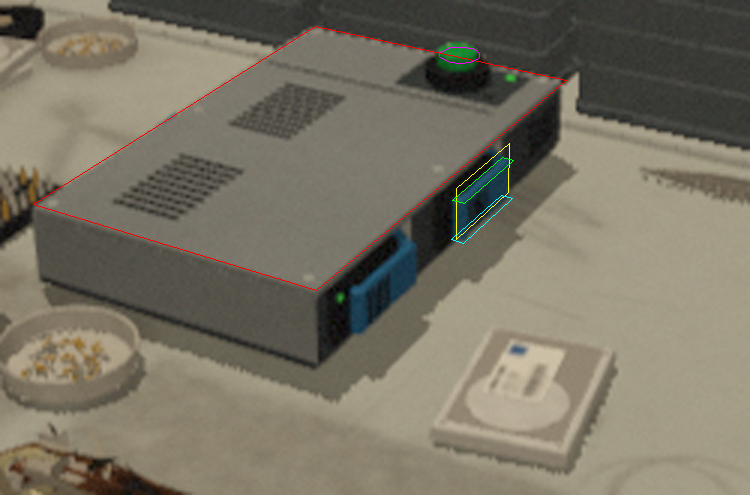

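View pics/top_d.png

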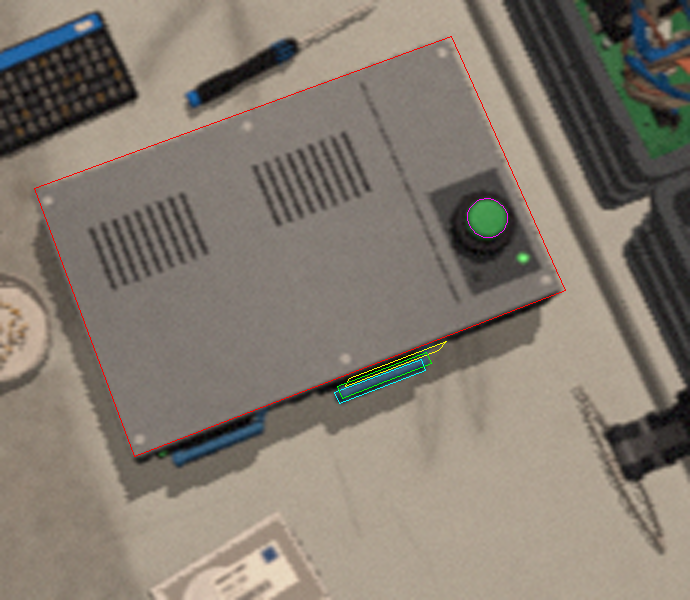

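```bash
python3 -c "
from bench import r
print(r.hand_in())"
```

```text
the job is handed in; nothing more can be done
None
```

I completed all three steps in the required order using the closed fingertips, and handed the job in at about 19.5 s of the 51 s allowed. The hand-in reports no verdict.

1. **Tray:** I pushed it until it stopped moving and the force rose to about 11 N. The lever stayed open at about 1.16 rad, measured from the pictures.
2. **Lever:** I swung it shut from its outer side only. It reached a firm stop at about 10 N, within about 1 mm of where the shut position should be.
3. **Start button:** I pressed it to its stop and let go. The force reached 31 N; the spring takes only about 4 N, so the button was fully down.

**Last checks:** The final pictures show the tray home, the right lever shut, the button up and the left bay shut. The eraser, spare disk and dish have not visibly moved, and I saw no movement of the tweezers. The arm is clear of everything.

**What disagreed:**
- The tray's push point measured about 18 mm to the left of the bay's centre, not on it. I used the measured position.
- The button bottomed with the tool about 2.5 mm higher than I worked out from the given fingertip length.
- Pushing on the tray and lever also gave an unexplained upward force of 6 to 7 N, with no visible effect.

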